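# Dispense one can from a gravity can feeder

### The job

Get one tall can out of the feeder that holds the tall cans: press the thumb plate of its rocking lever fully down so that the front stop lifts and the first can rolls to the pick-up end, then let the lever spring back so that the next can moves up to the stop. Only one can may come out; work it by the lever alone, without touching the cans or the stop, and leave the other feeder and the things around it as they are.

Things in the scene. Friction and masses are not known exactly. Their poses are not given: they have to be found in the camera images.
- tall_feeder: Chrome wire gravity can feeder fixed to the counter: the wider feeder, loaded with the tall cans. Lane 121 mm wide, 315 mm long (x -0.13 to 0.18), sloping down 0.12 rad to its own -x (front), closed by a 34 mm lip; deck 35 to 72 mm above the counter. Two uprights beside it, 128 mm high, carry the rocker. Origin on the counter under the axle; x to the back, z up.
- tall_lever (a joint): Rocking lever on an axle across the lane, 116 mm above the counter. 0 = rest: thumb plate up, front stop roller down before the first can. 0.72 rad = fully pressed, on its end stop: front roller lifted clear of the cans (from 0.62 rad on), rear roller down before the second can. Springs back to 0. About 4 N on the plate starts it, 7 N holds it down.
- tall_plate (a point): Middle of the thumb plate's top: a 50 (along) x 48 mm plate, 5 thick, black rubber top, beside the lane on its +y side at the rocker's back end. In the feeder's frame at rest (0.068, 0.096, 0.143), tilted up to the back 0.36 rad; fully pressed (0.068, 0.096, 0.089), tilted down 0.36: 54 mm straight down. Inner edge 10 mm from the lane's guide wires; nothing is above or below it.
- tall_stop: Front stop of this rocker, at the end opposite the thumb plate: a white nylon roller 8 mm thick, 119 mm long, across the lane, turning freely on its bar. Origin at its middle. Not to be touched.
- tall_can1: Tall can lying in the tall-can feeder, number 1 from the front at the start; 66 mm diameter, 115 mm long, paper label, about 0.34 kg. Origin at its centre; its own y is its axis.
- tall_can2: Tall can lying in the tall-can feeder, number 2 from the front at the start; 66 mm diameter, 115 mm long, paper label, about 0.34 kg. Origin at its centre; its own y is its axis.
- tall_can3: Tall can lying in the tall-can feeder, number 3 from the front at the start; 66 mm diameter, 115 mm long, paper label, about 0.34 kg. Origin at its centre; its own y is its axis.
- tall_place1 (a point): Where the centre of the can held at the front stop lies, tall-can feeder: (-0.004, 0, 0.083) in its frame. The cans behind it lie 66 mm apart up the lane.
- short_feeder: Chrome wire gravity can feeder fixed to the counter: the narrower feeder, loaded with the short cans (leave alone). Lane 66 mm wide, 315 mm long (x -0.13 to 0.18), sloping down 0.12 rad to its own -x (front), closed by a 34 mm lip; deck 35 to 72 mm above the counter. Two uprights beside it, 128 mm high, carry the rocker. Origin on the counter under the axle; x to the back, z up.
- short_lever (a joint): Rocking lever on an axle across the lane, 116 mm above the counter. 0 = rest: thumb plate up, front stop roller down before the first can. 0.72 rad = fully pressed, on its end stop: front roller lifted clear of the cans (from 0.62 rad on), rear roller down before the second can. Springs back to 0. About 4 N on the plate starts it, 7 N holds it down.
- short_plate (a point): Middle of the thumb plate's top: a 50 (along) x 48 mm plate, 5 thick, black rubber top, beside the lane on its +y side at the rocker's back end. In the feeder's frame at rest (0.068, 0.069, 0.143), tilted up to the back 0.36 rad; fully pressed (0.068, 0.069, 0.089), tilted down 0.36: 54 mm straight down. Inner edge 10 mm from the lane's guide wires; nothing is above or below it.
- short_stop: Front stop of this rocker, at the end opposite the thumb plate: a white nylon roller 8 mm thick, 64 mm long, across the lane, turning freely on its bar. Origin at its middle. Not to be touched.
- short_can1: Short can lying in the short-can feeder, number 1 from the front at the start; 66 mm diameter, 60 mm long, paper label, about 0.19 kg. Origin at its centre; its own y is its axis.
- short_can2: Short can lying in the short-can feeder, number 2 from the front at the start; 66 mm diameter, 60 mm long, paper label, about 0.19 kg. Origin at its centre; its own y is its axis.
- short_can3: Short can lying in the short-can feeder, number 3 from the front at the start; 66 mm diameter, 60 mm long, paper label, about 0.19 kg. Origin at its centre; its own y is its axis.
- short_place1 (a point): Where the centre of the can held at the front stop lies, short-can feeder: (-0.004, 0, 0.083) in its frame. The cans behind it lie 66 mm apart up the lane.
- tall_place2 (a point): Where the centre of the second can in line lies, 66 mm up the lane from tall_place1.
- tall_tray (a point): Where the centre of a dispensed can lies in the wider feeder: the pick-up end of the lane, against the front lip; (-0.098, 0, 0.071) in the feeder's frame.
- jar: Bystander: closed jar, 72 mm diameter, 105 mm tall, standing loose on the counter. Origin at the centre of its underside.
- pan: Bystander: open steel food pan, 176 x 108 x 65 mm, loose on the counter. Origin at the centre of its underside.
- spoon: Bystander: serving spoon 240 mm long, lying loose on the counter beyond the feeders.
- pot: Bystander: open steel pot, 90 mm diameter, 85 mm tall, loose on the counter. Origin at the centre of its underside.
There are look-alikes about, which are no part of the job. What is shaped like the tall_can2 but brown or yellow is not meant.

How it is judged:
By the outcome, as a careful person would: the job done as asked, in the order asked, and still so for the second after the job is handed in, with the robot touching nothing.
It also fails if it takes over 30 s, if anything falls off the work surface, if the arm or the gripper's body presses on something with over 40 N, if the wrist force passes 120 N, or if a joint passes its speed limit or range.

### The arm

A 6-joint arm with a two-finger parallel gripper is mounted at the origin on the work surface. World frame = base frame: x ahead of the robot, y to its left, z up, the work surface at z = 0. Lengths are in m, angles in rad, forces in N, time in s.
With the tool pointing down it reaches from about 0.3 to 0.85 m from the base axis. Payload 5.4 kg.
Tool frame: the origin (TCP) lies midway between the tips of the shut fingers; the grasp point (between the pads) lies r.grip_depth behind it (r.grip_depth is the distance from the TCP to the grasp point, in m); y points along the fingers, z is the direction in which the jaws open and shut, and the axes are right-handed (so a half turn about y gives the same grasp; the last joint's range is limited). The gripper opens to 85 mm and grips with 20 to 120 N. Pads are 22 mm wide; open, the fingers measure 114 mm over their backs; the gripper's body (76 mm by 85 mm) begins 54 mm behind the grasp point. The pads swing forward as they close: fully open they stand 13 mm farther back than shut.
Start: joints at [-1.334, 0.158, 1.597, -0, 1.386, -0.21], TCP at [0.248, -0.519, 0.231] pointing down, gripper open.
Joint ranges: [-2.91, 2.91], [-0.94, 2.29], [0.18, 2.7], [-1.29, 4.43], [0.17, 2.64], [-3, 3]. Speed limits (rad/s): [2.57, 2.57, 3.14, 3.14, 3.14, 3.14].

### API

Orientations are given as a unit quaternion [x, y, z, w].
In Python, from rig import r gives the robot as it stands.
- The arm moves only by the tool step_arm, never from a script. Its argument "targets" is a list of rows, each an object of numbers: "tx", "ty", "tz": the shift along the tool's x, y, z in m; "rx", "ry", "rz": the turn, a rotation vector about the tool's x, y, z in rad; "claw": the opening in per cent of the stroke, from 0 (shut) to 100 (fully open). A call has exactly 10 rows; each row is the pose to reach, as a shift and turn from the pose measured when the call began, along the tool's axes at that moment; what a row does not reach only later rows make up. A row lasts 1/12 s, in which the tool goes at most 41.7 mm and 7.16 degrees, less where a joint would pass 70% of its speed; a pose out of reach is approached as far as the arm can. A call with a gripper value outside its range is refused whole. The fingers move at their own pace and stop on an object; "force" is the grip in N (left out, the last holds). Time passes only in rows, so rows that repeat a pose let the fingers close, or fill a call up. It gives the time, the measured TCP pose, the force and the opening at its end, in the units of the state.
- r.state(): the state, without advancing time (a new reading comes with each control period).
- r.read_camera(name): name is "side" or "top" or "wrist"; returns a dict with "frame" (384x512x3 uint8, red, green, blue), "range_z" (384x512 float32, m along the optical axis (not along the pixel's ray), 0 where there is no reading), "fovy" (degrees; the focal length in pixels is half the picture's height over the tangent of half this angle, whatever the lens; pixels are square), "cx", "cy" (the principal point, pixels), "R" (3x3) and "t" (3): a world point X has camera coordinates R X + t. Camera axes: x right, y down, z forward; pixel columns grow to the right and rows downward; lengths in m; the calibration is good to about 2 mm. A picture is of the moment at which its call begins.
- r.hand_in(): hands the job in, once; it reports no verdict.
The state is a dict: "t": time; "joint_positions": joint angles; "qd": joint speeds; "joint_torque": joint torques, N m; "eef_pos": TCP position; "ee_rot": TCP orientation; "force": force on the tool from outside, world axes, zero at the start; "wrist_torque": the same for the moment, N m; "gripper_width": finger opening in m.
Only numpy, scipy, OpenCV 4.12 (cv2) and the standard library are available. Lean on these libraries where they do the work, as an engineer would, in place of code of your own. Each camera call takes 0.05 s, during which the arm holds its last target.

## Working session

There is one attempt and no reset: what is moved stays moved. The work goes in short steps, Python scripts to look and compute and a tool call to move; the robot and the scene stay as the last step left them, time stands still between calls to the robot, and variables do not carry over. Pictures are saved under pics/ and viewed, and the job is handed in when it is done.

Besides the shell and the picture viewer there is one more tool, called after "Call:" as name(argument=value, ...), one argument or row to a line, values as JSON. step_arm: Moves the arm, as the interface text tells. Its arguments: {"type":"object","properties":{"targets":{"type":"array","items":{"type":"object","properties":{"tx":{"type":"number"},"ty":{"type":"number"},"tz":{"type":"number"},"rx":{"type":"number"},"ry":{"type":"number"},"rz":{"type":"number"},"claw":{"type":"number"}}}},"force":{"type":"number"}},"required":["targets"]}

```bash
mkdir -p pics; ls
python3 - <<'E'
from rig import r
import cv2,numpy as np
s=r.state(); print(s, r.grip_depth)
for n in ("top","side"):
    c=r.read_camera(n); np.savez(f"pics/{n}0.npz",**c)
    print(n,c["fovy"],c["cx"],c["cy"],c["R"],c["t"])
    cv2.imwrite(f"pics/{n}0.png",cv2.resize(c["frame"][:,:,::-1],(800,600),interpolation=cv2.INTER_CUBIC))
E
```

```text
pics
{'t': 0.0, 'joint_positions': array([-1.33409266e+00,  1.59045824e-01,  1.59824082e+00, -3.23203634e-05,
        1.38618371e+00, -2.10079148e-01]), 'qd': array([ 0.00039777, -0.00028064, -0.00173973, -0.0003811 ,  0.00015309,
        0.00027405]), 'joint_torque': array([-1.01128731e-03, -3.96001196e+01, -3.31423008e+01, -2.65066747e-04,
        8.61442590e-03,  1.87022451e-06]), 'eef_pos': array([ 0.24827714, -0.51797103,  0.2303144 ]), 'ee_rot': array([-0.1566731 ,  0.69019929, -0.68887197,  0.15663296]), 'force': array([-0.38074711, -0.05822601, -0.02249274]), 'wrist_torque': array([ 5.24060831e-03,  1.89758935e-02, -3.54051722e-06]), 'gripper_width': 0.08550897064113983} 0.0187
top 42.66918127582574 248.07072606075226 187.49705725005785 [[ 1.61729881e-02 -9.99869010e-01  6.30992286e-04]
 [-9.92122567e-01 -1.61260862e-02 -1.24228668e-01]
 [ 1.24222571e-01  1.38312709e-03 -9.92253415e-01]] [0.05404132 0.57587772 1.69512101]
side 44.552169221704254 255.91921668459543 190.34958001558826 [[ 0.99714975 -0.07523883  0.00561195]
 [-0.03793664 -0.56429247 -0.82470287]
 [ 0.06521646  0.82213936 -0.5655384 ]] [-0.55570994  0.1322676   1.74957936]
```

View pics/top0.png

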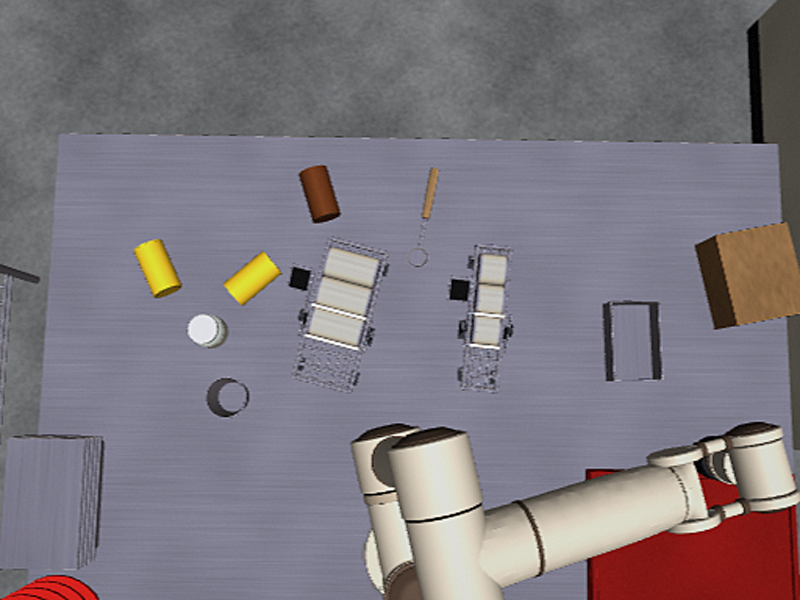

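View pics/side0.png

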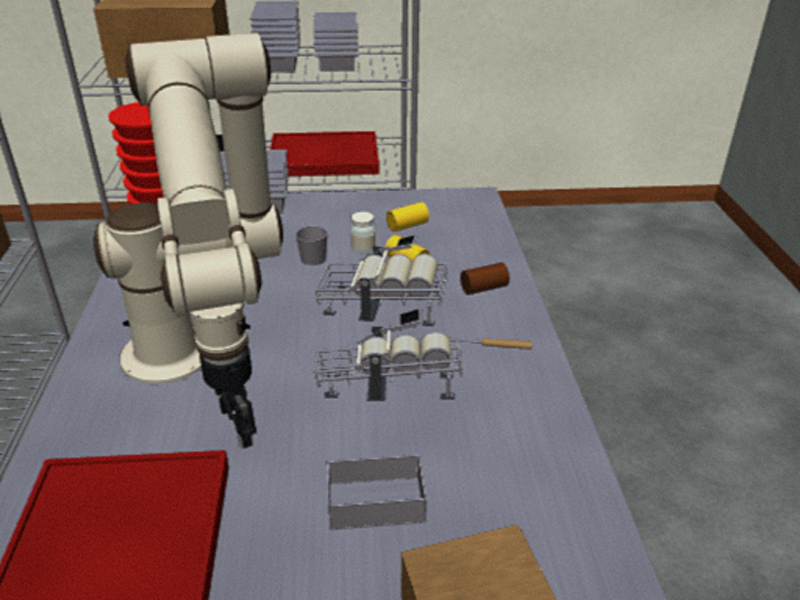

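The top view shows two feeders. The wide one, with long white cans, is around (345,310) and its black plate is at (300,278). The narrow one is around (487,310) with its plate at (459,289). The wide one with tall cans is the one meant. The yellow and brown cans lie loose outside it. I'll measure the plate and check it in a crop.

```bash
cat > h.py <<'E'
import numpy as np,cv2
def load(n): return dict(np.load(n))
def pts(c,uv,z=None):
    f=192/np.tan(np.radians(c["fovy"])/2)
    uv=np.atleast_2d(uv).astype(float)
    d=np.c_[(uv[:,0]-c["cx"])/f,(uv[:,1]-c["cy"])/f,np.ones(len(uv))]
    o=-c["R"].T@c["t"]; w=d@c["R"]
    if z is None:
        s=c["range_z"][uv[:,1].astype(int),uv[:,0].astype(int)]
    else: s=(z-o[2])/w[:,2]
    return o+w*s[:,None]
def proj(c,X):
    f=192/np.tan(np.radians(c["fovy"])/2)
    p=np.atleast_2d(X)@c["R"].T+c["t"]; return np.c_[p[:,0]/p[:,2]*f+c["cx"],p[:,1]/p[:,2]*f+c["cy"]]
E
python3 - <<'E'
from h import *
c=load("pics/top0.npz"); im=c["frame"].astype(int)
# plates
m=(im.max(2)<45).astype(np.uint8); m[:, :150]=0; m[:150]=0; m[230:]=0; m[:,350:]=0
n,l,st,ce=cv2.connectedComponentsWithStats(m)
for i in range(1,n):
    if st[i,4]>15:
        v,u=np.where(l==i); P=pts(c,np.c_[u,v]); 
        print("dark",st[i],ce[i],"depth med",np.median(P,0),"ray z=.143",pts(c,ce[i],.143), cv2.minAreaRect(np.c_[u,v].astype(np.float32)))
# cans: whitish, high
v,u=np.mgrid[150:240,190:255]; uv=np.c_[u.ravel(),v.ravel()]
P=pts(c,uv); k=(im[uv[:,1],uv[:,0]].min(1)>120)&(P[:,2]>.06)
P=P[k]; print("cans n",len(P),P.min(0),P.max(0))
img=np.zeros((384,512),np.uint8); img[uv[k][:,1],uv[k][:,0]]=1
r=cv2.minAreaRect((P[:,:2]*1000).astype(np.float32)); print("rect mm",r, cv2.boxPoints(r))
crop=c["frame"][140:260,170:340,::-1]; cv2.imwrite("pics/crop0.png",cv2.resize(crop,None,fx=4.5,fy=4.5,interpolation=cv2.INTER_CUBIC))
E
```

```text
dark [185 171  13  15 139] [191.38129496 177.98561151] depth med [0.59014738 0.25235684 0.14278639] ray z=.143 [[0.59018773 0.25132503 0.143     ]] ((191.38235473632812, 177.97061157226562), (10.914102554321289, 12.369316101074219), 14.03624439239502)
dark [288 179  12  13 141] [293.5035461  185.19148936] depth med [ 0.57198977 -0.08577766  0.14381206] ray z=.143 [[ 0.57163214 -0.08673991  0.143     ]] ((293.5, 185.0), (12.0, 11.0), 90.0)
dark [322 210   6   7  18] [323.88888889 212.83333333] depth med [ 0.48648393 -0.19992197  0.0495184 ] ray z=.143 [[ 0.48179556 -0.18685325  0.143     ]] ((323.3461608886719, 212.7692413330078), (4.992301940917969, 5.824352264404297), 56.3099365234375)
cans n 2179 [0.35989499 0.06097632 0.06033742] [0.68848512 0.25892192 1.75349603]
rect mm ((524.6613159179688, 157.8837127685547), (198.68222045898438, 326.6209716796875), 89.14995574951172) [[359.89502   60.976326]
 [686.4801    56.130745]
 [689.4276   254.7911  ]
 [362.84253  259.6367  ]]
```

View pics/crop0.png

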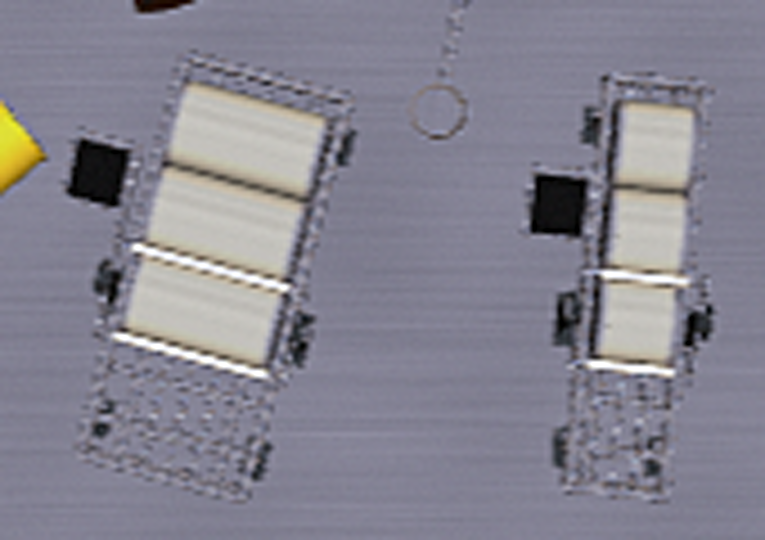

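Run:
```python
from h import *
from rig import r
from scipy.spatial.transform import Rotation as R
c=load("pics/top0.npz")
e=np.array([[113,336],[268,374],[133,246],[290,288]])/4.5+[170,140]
for a,b,z in((0,1,.085),(2,3,.13)):
    p=pts(c,e[[a,b]],z); d=p[0]-p[1]; print("roller",p[:,:2].round(3),"len",np.linalg.norm(d),"yaw",np.arctan2(-d[0],d[1]))
yaw=np.mean([np.arctan2(-(pts(c,e[a],.1)-pts(c,e[a+1],.1))[0,0],(pts(c,e[a],.1)-pts(c,e[a+1],.1))[0,1]) for a in(0,2)])
plate=np.array([.590,.252,0]); Rz=R.from_euler('z',yaw)
o=plate-Rz.apply([.068,.096,0]); print("yaw",yaw,"origin",o)
P=lambda x,y,z: o+Rz.apply([x,y,z])
for n,q in dict(plate=(.068,.096,.143),can1=(-.004,0,.116),can2=(.062,0,.124),lip=(-.13,0,.05),axleL=(0,.07,.116),axleR=(0,-.07,.116)).items(): print(n,P(*q).round(3),(proj(c,P(*q))-[170,140])[0]*4.5)
s=r.state(); T=R.from_quat(s["ee_rot"]); print(T.as_matrix().round(3))
for k in range(4):
    zt=Rz.apply([np.cos(k*np.pi/2),np.sin(k*np.pi/2),0]); yt=np.array([0,0,-1.]); xt=np.cross(yt,zt)
    G=R.from_matrix(np.c_[xt,yt,zt]); print(k,"rotvec tool",(T.inv()*G).as_rotvec().round(3))
print("shift to 0.22 above", T.inv().apply(np.array([.590,.252,.22])-s["eef_pos"]).round(3))
```

```text
roller [[0.473 0.242]
 [0.446 0.124]] len 0.12058827423580594 yaw -0.2236660499194531
roller [[0.537 0.224]
 [0.507 0.108]] len 0.12010991677976617 yaw -0.24583641280956603
yaw -0.23475123136450932 origin [0.50153539 0.17444994 0.        ]
plate [0.59  0.252 0.143] [ 95.29053474 171.17311343]
can1 [0.498 0.175 0.116] [198.83049812 301.18452255]
can2 [0.562 0.16  0.124] [220.91496885 214.38833742]
lip [0.375 0.205 0.05 ] [162.41551637 467.59838341]
axleL [0.518 0.243 0.116] [109.20561969 272.67174634]
axleR [0.485 0.106 0.116] [291.45488493 319.3507059 ]
[[-0.902 -0.     0.432]
 [-0.432  0.002 -0.902]
 [-0.    -1.    -0.002]]
0 rotvec tool [ 0.001 -0.889 -0.001]
1 rotvec tool [ 0.00e+00 -2.46e+00 -2.00e-03]
2 rotvec tool [1.000e-03 2.252e+00 2.000e-03]
3 rotvec tool [0.002 0.682 0.   ]
shift to 0.22 above [-0.641  0.012 -0.547]
```

Both rollers measure 120 mm, against 119 mm given. The depth puts the plate at 0.143 m as it should be, and the projected feeder points fall where they belong. Now I move over the plate with the fingers shut.

Call:
step_arm(
  targets=[
    {"tx": -0.03, "ty": -0.01, "tz": -0.025, "ry": -0.05, "claw": 0},
    {"tx": -0.06, "ty": -0.02, "tz": -0.05, "ry": -0.1, "claw": 0},
    {"tx": -0.09, "ty": -0.03, "tz": -0.075, "ry": -0.15, "claw": 0},
    {"tx": -0.12, "ty": -0.04, "tz": -0.1, "ry": -0.2, "claw": 0},
    {"tx": -0.15, "ty": -0.04, "tz": -0.125, "ry": -0.25, "claw": 0},
    {"tx": -0.18, "ty": -0.04, "tz": -0.15, "ry": -0.3, "claw": 0},
    {"tx": -0.21, "ty": -0.04, "tz": -0.175, "ry": -0.35, "claw": 0},
    {"tx": -0.24, "ty": -0.04, "tz": -0.2, "ry": -0.4, "claw": 0},
    {"tx": -0.27, "ty": -0.04, "tz": -0.225, "ry": -0.45, "claw": 0},
    {"tx": -0.3, "ty": -0.04, "tz": -0.25, "ry": -0.5, "claw": 0},
  ],
)

```text
$.targets[0]: bad value
```

```bash
cat >> h.py <<'E'
from scipy.spatial.transform import Rotation as R
yaw=-.235; Rz=R.from_euler('z',yaw); o=np.array([.5015,.1745,0])
def to(fx,fy,z):
    from rig import r
    s=r.state(); T=R.from_quat(s["ee_rot"])
    zt=Rz.apply([1,0,0]); yt=np.array([0,0,-1.]); G=R.from_matrix(np.c_[np.cross(yt,zt),yt,zt])
    print("t",s["t"],s["eef_pos"].round(4),"f",s["force"].round(2),"w",s["gripper_width"])
    print("shift",T.inv().apply(o+Rz.apply([fx,fy,z])-s["eef_pos"]).round(4),"rot",(T.inv()*G).as_rotvec().round(3),"feeder xyz",Rz.inv().apply(s["eef_pos"]-o).round(4))
E
python3 -c "
from h import *; to(.068,.098,.22)"
```

```text
t 0.1 [ 0.2483 -0.518   0.2304] f [-0.29 -0.59 -1.  ] w 0.08518006402496055
shift [-0.6421  0.0115 -0.5483] rot [ 0.001 -0.889 -0.001] feeder xyz [-0.085  -0.7324  0.2304]
```

Call:
step_arm(
  targets=[
    {"tx": -0.03, "ty": -0.01, "tz": -0.025, "rx": 0, "ry": -0.05, "rz": 0, "claw": 0},
    {"tx": -0.06, "ty": -0.02, "tz": -0.05, "rx": 0, "ry": -0.1, "rz": 0, "claw": 0},
    {"tx": -0.09, "ty": -0.03, "tz": -0.075, "rx": 0, "ry": -0.15, "rz": 0, "claw": 0},
    {"tx": -0.12, "ty": -0.04, "tz": -0.1, "rx": 0, "ry": -0.2, "rz": 0, "claw": 0},
    {"tx": -0.15, "ty": -0.04, "tz": -0.125, "rx": 0, "ry": -0.25, "rz": 0, "claw": 0},
    {"tx": -0.18, "ty": -0.04, "tz": -0.15, "rx": 0, "ry": -0.3, "rz": 0, "claw": 0},
    {"tx": -0.21, "ty": -0.04, "tz": -0.175, "rx": 0, "ry": -0.35, "rz": 0, "claw": 0},
    {"tx": -0.24, "ty": -0.04, "tz": -0.2, "rx": 0, "ry": -0.4, "rz": 0, "claw": 0},
    {"tx": -0.27, "ty": -0.04, "tz": -0.225, "rx": 0, "ry": -0.45, "rz": 0, "claw": 0},
    {"tx": -0.3, "ty": -0.04, "tz": -0.25, "rx": 0, "ry": -0.5, "rz": 0, "claw": 0},
  ],
)

```text
t: 0.93
eef_pos: [0.411, -0.161, 0.2707]
ee_rot: [-0.323, 0.63, -0.628, 0.323]
force: [1.2, -1.0, 0.2]
gripper_width: -0.0001
```

```bash
python3 -c "
from h import *; to(.068,.098,.22)"
```

```text
t 0.9333 [ 0.411  -0.161   0.2707] f [ 1.23 -1.    0.2 ] w -5.865917081733863e-05
shift [-0.4418  0.0513 -0.0959] rot [ 0.001 -0.387 -0.001] feeder xyz [-0.0099 -0.3474  0.2707]
```

Call:
step_arm(
  targets=[
    {"tx": -0.04, "ty": 0, "tz": -0.009, "rx": 0, "ry": -0.04, "rz": 0, "claw": 0},
    {"tx": -0.08, "ty": 0, "tz": -0.017, "rx": 0, "ry": -0.08, "rz": 0, "claw": 0},
    {"tx": -0.12, "ty": 0, "tz": -0.026, "rx": 0, "ry": -0.12, "rz": 0, "claw": 0},
    {"tx": -0.16, "ty": 0, "tz": -0.035, "rx": 0, "ry": -0.16, "rz": 0, "claw": 0},
    {"tx": -0.2, "ty": 0, "tz": -0.043, "rx": 0, "ry": -0.2, "rz": 0, "claw": 0},
    {"tx": -0.24, "ty": 0, "tz": -0.052, "rx": 0, "ry": -0.24, "rz": 0, "claw": 0},
    {"tx": -0.28, "ty": 0, "tz": -0.061, "rx": 0, "ry": -0.28, "rz": 0, "claw": 0},
    {"tx": -0.32, "ty": 0, "tz": -0.07, "rx": 0, "ry": -0.32, "rz": 0, "claw": 0},
    {"tx": -0.36, "ty": 0, "tz": -0.078, "rx": 0, "ry": -0.36, "rz": 0, "claw": 0},
    {"tx": -0.4, "ty": 0, "tz": -0.087, "rx": 0, "ry": -0.387, "rz": 0, "claw": 0},
  ],
)

```text
t: 1.77
eef_pos: [0.5735, 0.2168, 0.2706]
ee_rot: [-0.439, 0.555, -0.554, 0.439]
force: [1.1, -0.7, 0.1]
gripper_width: 0.0001
```

```bash
python3 -c "
from h import *; to(.068,.098,.19)"
```

```text
t 1.7667 [0.5735 0.2168 0.2706] f [ 1.06 -0.72  0.11] w 6.768041147814452e-05
shift [-0.0399  0.0807  0.0081] rot [ 0.002  0.002 -0.001] feeder xyz [0.0602 0.0579 0.2706]
```

Call:
step_arm(
  targets=[
    {"tx": -0.02, "ty": 0, "tz": 0.004, "rx": 0, "ry": 0, "rz": 0, "claw": 0},
    {"tx": -0.04, "ty": 0, "tz": 0.008, "rx": 0, "ry": 0, "rz": 0, "claw": 0},
    {"tx": -0.04, "ty": 0.02, "tz": 0.008, "rx": 0, "ry": 0, "rz": 0, "claw": 0},
    {"tx": -0.04, "ty": 0.04, "tz": 0.008, "rx": 0, "ry": 0, "rz": 0, "claw": 0},
    {"tx": -0.04, "ty": 0.06, "tz": 0.008, "rx": 0, "ry": 0, "rz": 0, "claw": 0},
    {"tx": -0.04, "ty": 0.08, "tz": 0.008, "rx": 0, "ry": 0, "rz": 0, "claw": 0},
    {"tx": -0.04, "ty": 0.08, "tz": 0.008, "rx": 0, "ry": 0, "rz": 0, "claw": 0},
    {"tx": -0.04, "ty": 0.08, "tz": 0.008, "rx": 0, "ry": 0, "rz": 0, "claw": 0},
    {"tx": -0.04, "ty": 0.08, "tz": 0.008, "rx": 0, "ry": 0, "rz": 0, "claw": 0},
    {"tx": -0.04, "ty": 0.08, "tz": 0.008, "rx": 0, "ry": 0, "rz": 0, "claw": 0},
  ],
)

```text
t: 2.6
eef_pos: [0.5914, 0.2542, 0.1927]
ee_rot: [-0.438, 0.555, -0.554, 0.44]
force: [-0.1, 0.7, 0.6]
gripper_width: -0.0002
```

Run:
```python
from h import *
from rig import r
to(.068,.098,.09)
A=[]
for n in ("side","wrist"):
    c=r.read_camera(n); np.savez(f"pics/{n}1.npz",**c)
    f=c["frame"][:,:,::-1]
    if n=="side": f=f[130:220,170:300]
    A.append(cv2.resize(f,(400,300),interpolation=cv2.INTER_CUBIC))
cv2.imwrite("pics/chk1.png",np.hstack(A))
```

```text
t 2.6 [0.5914 0.2542 0.1927] f [-0.06  0.69  0.6 ] w -0.00024147382823906728
shift [ 0.0008  0.1027 -0.001 ] rot [-0.001  0.002 -0.003] feeder xyz [0.0689 0.0985 0.1927]
```

View pics/chk1.png

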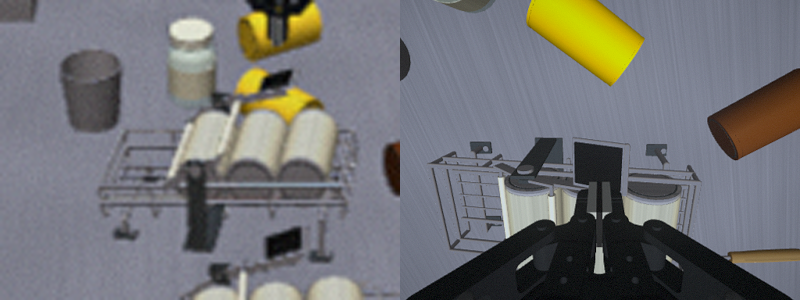

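The gripper is centred over the plate: in the wrist view the tips at (600,185) line up with the plate at (602,162). Now I press down and hold.

Call:
step_arm(
  targets=[
    {"tx": 0, "ty": 0.02, "tz": 0, "rx": 0, "ry": 0, "rz": 0, "claw": 0},
    {"tx": 0, "ty": 0.04, "tz": 0, "rx": 0, "ry": 0, "rz": 0, "claw": 0},
    {"tx": 0, "ty": 0.05, "tz": 0, "rx": 0, "ry": 0, "rz": 0, "claw": 0},
    {"tx": 0, "ty": 0.06, "tz": 0, "rx": 0, "ry": 0, "rz": 0, "claw": 0},
    {"tx": 0, "ty": 0.07, "tz": 0, "rx": 0, "ry": 0, "rz": 0, "claw": 0},
    {"tx": 0, "ty": 0.08, "tz": 0, "rx": 0, "ry": 0, "rz": 0, "claw": 0},
    {"tx": 0, "ty": 0.09, "tz": 0, "rx": 0, "ry": 0, "rz": 0, "claw": 0},
    {"tx": 0, "ty": 0.096, "tz": 0, "rx": 0, "ry": 0, "rz": 0, "claw": 0},
    {"tx": 0, "ty": 0.097, "tz": 0, "rx": 0, "ry": 0, "rz": 0, "claw": 0},
    {"tx": 0, "ty": 0.098, "tz": 0, "rx": 0, "ry": 0, "rz": 0, "claw": 0},
  ],
)

```text
t: 3.53
eef_pos: [0.5915, 0.2549, 0.0951]
ee_rot: [-0.438, 0.555, -0.554, 0.44]
force: [-0.8, -0.5, 6.4]
gripper_width: -0.0001
```

```bash
cat > look.py <<'E'
import sys
from h import *
from rig import r
to(.068,.098,.09)
A=[]
for n in ("side","top"):
    c=r.read_camera(n); np.savez(f"pics/{n}{sys.argv[1]}.npz",**c)
    f=c["frame"][:,:,::-1]
    f=f[130:220,170:300] if n=="side" else f[145:265,160:320]
    A.append(cv2.resize(f,(400,300),interpolation=cv2.INTER_CUBIC))
cv2.imwrite(f"pics/chk{sys.argv[1]}.png",np.hstack(A))
E
python3 look.py 2
```

```text
t 3.5333 [0.5915 0.2549 0.0951] f [-0.77 -0.5   6.45] w -0.00013158334434015977
shift [ 0.0012  0.0051 -0.0008] rot [-0.001  0.002 -0.003] feeder xyz [0.0688 0.0992 0.0951]
```

View pics/chk2.png

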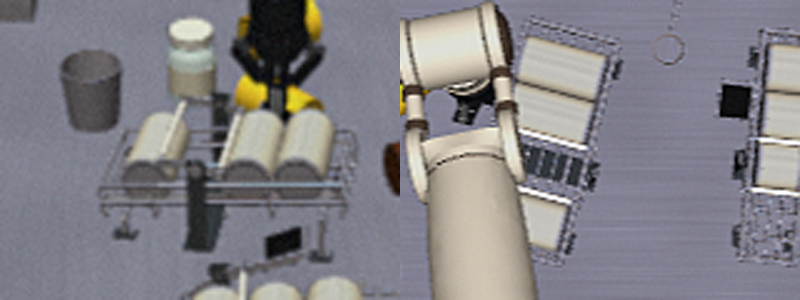

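Can 1 has rolled towards the front (side view, about (155,150)), and can 2 is held by the rear roller. The force is still only spring force, so I press on to the end stop.

Call:
step_arm(
  targets=[
    {"tx": 0, "ty": 0.001, "tz": 0, "rx": 0, "ry": 0, "rz": 0, "claw": 0},
    {"tx": 0, "ty": 0.002, "tz": 0, "rx": 0, "ry": 0, "rz": 0, "claw": 0},
    {"tx": 0, "ty": 0.002, "tz": 0, "rx": 0, "ry": 0, "rz": 0, "claw": 0},
    {"tx": 0, "ty": 0.003, "tz": 0, "rx": 0, "ry": 0, "rz": 0, "claw": 0},
    {"tx": 0, "ty": 0.003, "tz": 0, "rx": 0, "ry": 0, "rz": 0, "claw": 0},
    {"tx": 0, "ty": 0.003, "tz": 0, "rx": 0, "ry": 0, "rz": 0, "claw": 0},
    {"tx": 0, "ty": 0.003, "tz": 0, "rx": 0, "ry": 0, "rz": 0, "claw": 0},
    {"tx": 0, "ty": 0.003, "tz": 0, "rx": 0, "ry": 0, "rz": 0, "claw": 0},
    {"tx": 0, "ty": 0.003, "tz": 0, "rx": 0, "ry": 0, "rz": 0, "claw": 0},
    {"tx": 0, "ty": 0.003, "tz": 0, "rx": 0, "ry": 0, "rz": 0, "claw": 0},
  ],
)

```text
t: 4.47
eef_pos: [0.592, 0.2553, 0.0935]
ee_rot: [-0.437, 0.555, -0.554, 0.44]
force: [-0.7, -0.4, 6.7]
gripper_width: -0.0001
```

```bash
python3 look.py 3
```

```text
t 4.4667 [0.592  0.2553 0.0935] f [-0.72 -0.44  6.68] w -0.00010400014273037924
shift [ 0.0017  0.0035 -0.0013] rot [-0.002  0.002 -0.004] feeder xyz [0.0692 0.0996 0.0935]
```

View pics/chk3.png

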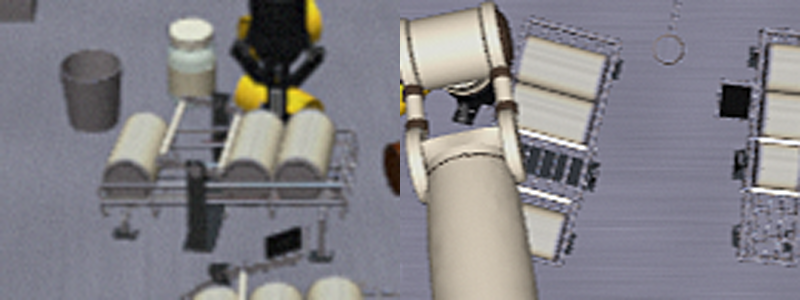

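Can 1 is now against the lip (side view (135,150)). The force is 6.7 N with no end-stop jump yet, so I press a few millimetres more.

Call:
step_arm(
  targets=[
    {"tx": 0.001, "ty": 0.002, "tz": -0.001, "rx": 0, "ry": 0, "rz": 0, "claw": 0},
    {"tx": 0.001, "ty": 0.003, "tz": -0.001, "rx": 0, "ry": 0, "rz": 0, "claw": 0},
    {"tx": 0.001, "ty": 0.004, "tz": -0.001, "rx": 0, "ry": 0, "rz": 0, "claw": 0},
    {"tx": 0.001, "ty": 0.005, "tz": -0.001, "rx": 0, "ry": 0, "rz": 0, "claw": 0},
    {"tx": 0.001, "ty": 0.005, "tz": -0.001, "rx": 0, "ry": 0, "rz": 0, "claw": 0},
    {"tx": 0.001, "ty": 0.005, "tz": -0.001, "rx": 0, "ry": 0, "rz": 0, "claw": 0},
    {"tx": 0.001, "ty": 0.005, "tz": -0.001, "rx": 0, "ry": 0, "rz": 0, "claw": 0},
    {"tx": 0.001, "ty": 0.005, "tz": -0.001, "rx": 0, "ry": 0, "rz": 0, "claw": 0},
    {"tx": 0.001, "ty": 0.005, "tz": -0.001, "rx": 0, "ry": 0, "rz": 0, "claw": 0},
    {"tx": 0.001, "ty": 0.005, "tz": -0.001, "rx": 0, "ry": 0, "rz": 0, "claw": 0},
  ],
)

```text
t: 5.4
eef_pos: [0.5916, 0.2553, 0.0906]
ee_rot: [-0.436, 0.555, -0.554, 0.441]
force: [-2.4, -0.2, 9.8]
gripper_width: -0.0002
```

Call:
step_arm(
  targets=[
    {"tx": 0, "ty": 0.002, "tz": 0, "rx": 0, "ry": 0, "rz": 0, "claw": 0},
    {"tx": 0, "ty": 0.003, "tz": 0, "rx": 0, "ry": 0, "rz": 0, "claw": 0},
    {"tx": 0, "ty": 0.004, "tz": 0, "rx": 0, "ry": 0, "rz": 0, "claw": 0},
    {"tx": 0, "ty": 0.004, "tz": 0, "rx": 0, "ry": 0, "rz": 0, "claw": 0},
    {"tx": 0, "ty": 0.004, "tz": 0, "rx": 0, "ry": 0, "rz": 0, "claw": 0},
    {"tx": 0, "ty": 0.004, "tz": 0, "rx": 0, "ry": 0, "rz": 0, "claw": 0},
    {"tx": 0, "ty": 0.004, "tz": 0, "rx": 0, "ry": 0, "rz": 0, "claw": 0},
    {"tx": 0, "ty": 0.004, "tz": 0, "rx": 0, "ry": 0, "rz": 0, "claw": 0},
    {"tx": 0, "ty": 0.004, "tz": 0, "rx": 0, "ry": 0, "rz": 0, "claw": 0},
    {"tx": 0, "ty": 0.004, "tz": 0, "rx": 0, "ry": 0, "rz": 0, "claw": 0},
  ],
)

```text
t: 6.23
eef_pos: [0.5934, 0.2559, 0.0898]
ee_rot: [0.435, -0.554, 0.555, -0.442]
force: [-1.9, -0.6, 14.3]
gripper_width: -0.0001
```

```bash
python3 look.py 4
```

```text
t 6.2333 [0.5934 0.2559 0.0898] f [-1.85 -0.56 14.28] w -7.051399045337647e-05
shift [ 0.0025 -0.0002 -0.0024] rot [-0.007  0.003 -0.008] feeder xyz [0.0704 0.1005 0.0898]
```

View pics/chk4.png

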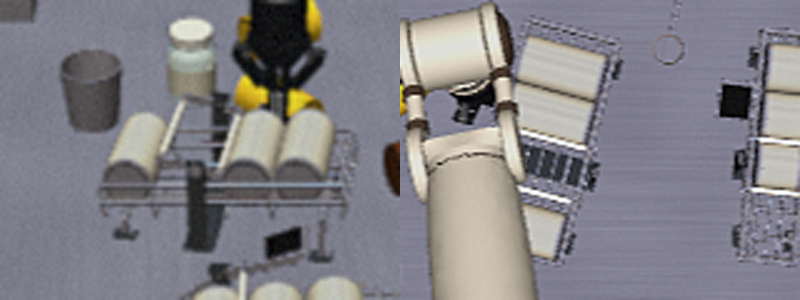

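The force rose to 14 N for under 1 mm of travel, so the lever is on its end stop. Can 1 is at the lip and cans 2 and 3 are held. Now I release straight up.

Call:
step_arm(
  targets=[
    {"tx": 0, "ty": -0.015, "tz": 0, "rx": 0, "ry": 0, "rz": 0, "claw": 0},
    {"tx": 0, "ty": -0.03, "tz": 0, "rx": 0, "ry": 0, "rz": 0, "claw": 0},
    {"tx": 0, "ty": -0.045, "tz": 0, "rx": 0, "ry": 0, "rz": 0, "claw": 0},
    {"tx": 0, "ty": -0.06, "tz": 0, "rx": 0, "ry": 0, "rz": 0, "claw": 0},
    {"tx": 0, "ty": -0.08, "tz": 0, "rx": 0, "ry": 0, "rz": 0, "claw": 0},
    {"tx": 0, "ty": -0.1, "tz": 0, "rx": 0, "ry": 0, "rz": 0, "claw": 0},
    {"tx": 0, "ty": -0.12, "tz": 0, "rx": 0, "ry": 0, "rz": 0, "claw": 0},
    {"tx": 0, "ty": -0.14, "tz": 0, "rx": 0, "ry": 0, "rz": 0, "claw": 0},
    {"tx": 0, "ty": -0.16, "tz": 0, "rx": 0, "ry": 0, "rz": 0, "claw": 0},
    {"tx": 0, "ty": -0.18, "tz": 0, "rx": 0, "ry": 0, "rz": 0, "claw": 0},
  ],
)

```text
t: 7.17
eef_pos: [0.5914, 0.255, 0.2702]
ee_rot: [-0.435, 0.555, -0.554, 0.442]
force: [-0.0, -0.8, 1.1]
gripper_width: -0.0003
```

```bash
python3 look.py 5
```

```text
t 7.1667 [0.5914 0.255  0.2702] f [-0.01 -0.75  1.06] w -0.00028085931979836374
shift [ 0.0026  0.1802 -0.0017] rot [-0.006  0.003 -0.008] feeder xyz [0.0687 0.0992 0.2702]
```

View pics/chk5.png

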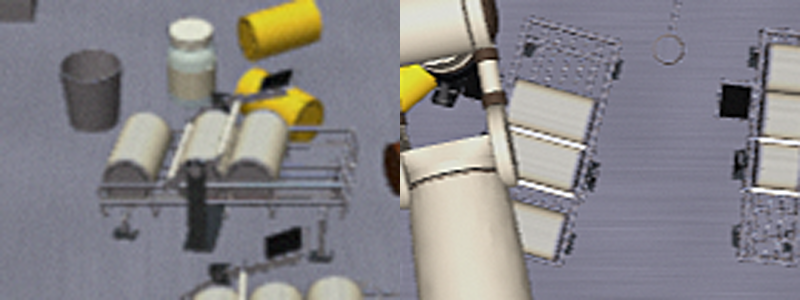

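The lever is back up, can 2 is at the stop and can 1 is at the lip. Last numeric check, after a moment of settling:

Call:
step_arm(
  targets=[
    {"tx": 0, "ty": -0.02, "tz": 0, "rx": 0, "ry": 0, "rz": 0, "claw": 0},
    {"tx": 0, "ty": -0.02, "tz": 0, "rx": 0, "ry": 0, "rz": 0, "claw": 0},
    {"tx": 0, "ty": -0.02, "tz": 0, "rx": 0, "ry": 0, "rz": 0, "claw": 0},
    {"tx": 0, "ty": -0.02, "tz": 0, "rx": 0, "ry": 0, "rz": 0, "claw": 0},
    {"tx": 0, "ty": -0.02, "tz": 0, "rx": 0, "ry": 0, "rz": 0, "claw": 0},
    {"tx": 0, "ty": -0.02, "tz": 0, "rx": 0, "ry": 0, "rz": 0, "claw": 0},
    {"tx": 0, "ty": -0.02, "tz": 0, "rx": 0, "ry": 0, "rz": 0, "claw": 0},
    {"tx": 0, "ty": -0.02, "tz": 0, "rx": 0, "ry": 0, "rz": 0, "claw": 0},
    {"tx": 0, "ty": -0.02, "tz": 0, "rx": 0, "ry": 0, "rz": 0, "claw": 0},
    {"tx": 0, "ty": -0.02, "tz": 0, "rx": 0, "ry": 0, "rz": 0, "claw": 0},
  ],
)

```text
t: 8.1
eef_pos: [0.5932, 0.2553, 0.2939]
ee_rot: [0.433, -0.553, 0.556, -0.445]
force: [-0.1, -0.4, -0.5]
gripper_width: 0.0003
```

```bash
python3 look.py 6
python3 - <<'E'
from h import *
def F(n):
    c=load(n); v,u=np.mgrid[0:384,0:512]; uv=np.c_[u.ravel(),v.ravel()]
    P=pts(c,uv); return c,uv,Rz.inv().apply(P-o)
c,uv,Q=F("pics/side6.npz")
# can tops along the lane in the middle band, height profile
k=(abs(Q[:,1])<.03)&(Q[:,2]>.04)&(Q[:,2]<.2)
for x in np.arange(-.14,.19,.012):
    b=k&(abs(Q[:,0]-x)<.006)
    print(round(x,3),b.sum(),np.percentile(Q[b,2],90).round(3) if b.any() else None)
im=c["frame"].reshape(-1,3).astype(int)
k=(im.max(1)<50)&(abs(Q[:,0]-.068)<.03)&(abs(Q[:,1]-.096)<.03)&(Q[:,2]>.08)&(Q[:,2]<.2)
print("plate",k.sum(),np.median(Q[k],0))
# change elsewhere in side picture
a=load("pics/side0.npz")["frame"].astype(int); d=(abs(a-c["frame"]).max(2)>60).astype(np.uint8)
n,l,st,ce=cv2.connectedComponentsWithStats(d)
print([tuple(s) for s in st[1:] if s[4]>15])
E
```

```text
t 8.1 [0.5932 0.2553 0.2939] f [-0.11 -0.4  -0.53] w 0.0002676000317516186
shift [ 0.0042  0.2038 -0.005 ] rot [-0.013  0.003 -0.011] feeder xyz [0.0704 0.0999 0.2939]
-0.14 0 None
-0.128 11 0.099
-0.116 21 0.104
-0.104 22 0.108
-0.092 25 0.106
-0.08 33 0.1
-0.068 28 0.09
-0.056 2 0.043
-0.044 15 0.095
-0.032 13 0.113
-0.02 22 0.118
-0.008 24 0.118
0.004 25 0.118
0.016 34 0.129
0.028 17 0.133
0.04 19 0.124
0.052 23 0.126
0.064 30 0.126
0.076 28 0.123
0.088 40 0.111
0.1 4 0.06
0.112 8 0.062
0.124 6 0.064
0.136 6 0.067
0.148 14 0.067
0.16 7 0.07
0.172 32 0.109
0.184 4 0.066
plate 34 [0.06925277 0.09437887 0.14559315]
[(np.int32(72), np.int32(3), np.int32(99), np.int32(189), np.int32(8259)), (np.int32(167), np.int32(23), np.int32(62), np.int32(27), np.int32(784)), (np.int32(238), np.int32(25), np.int32(26), np.int32(32), np.int32(269)), (np.int32(263), np.int32(28), np.int32(6), np.int32(7), np.int32(28)), (np.int32(245), np.int32(36), np.int32(32), np.int32(85), np.int32(961)), (np.int32(232), np.int32(43), np.int32(15), np.int32(8), np.int32(50)), (np.int32(173), np.int32(46), np.int3
[... 658 characters left out ...]
t32(9), np.int32(5), np.int32(17)), (np.int32(63), np.int32(143), np.int32(11), np.int32(23), np.int32(141)), (np.int32(86), np.int32(150), np.int32(14), np.int32(3), np.int32(17)), (np.int32(61), np.int32(155), np.int32(14), np.int32(23), np.int32(73)), (np.int32(262), np.int32(162), np.int32(17), np.int32(16), np.int32(135)), (np.int32(206), np.int32(164), np.int32(16), np.int32(17), np.int32(152)), (np.int32(264), np.int32(181), np.int32(12), np.int32(2), np.int32(16)), (np.int32(105), np.int32(186), np.int32(5), np.int32(10), np.int32(21)), (np.int32(124), np.int32(210), np.int32(11), np.int32(12), np.int32(59)), (np.int32(126), np.int32(216), np.int32(38), np.int32(71), np.int32(1288))]
```

View pics/chk6.png

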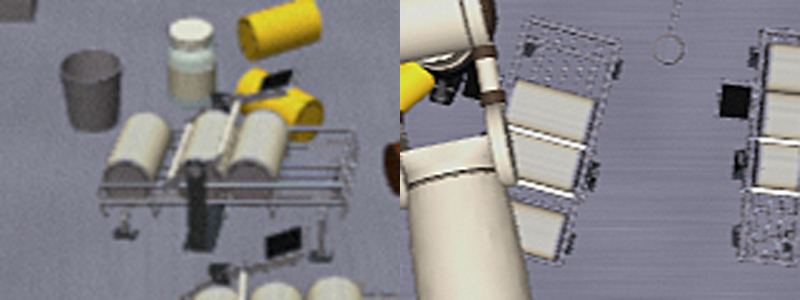

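The can tops sit at feeder x of about -0.10 (tray), -0.005 (stop) and 0.06 (second place). The plate is at z 0.145, its rest height. Everything is as wanted, so I hand in.

```bash
python3 -c "
from rig import r; print(r.hand_in())"
```

```text
the job is handed in; nothing more can be done
None
```

One tall can is out of the wide feeder and lies at the pick-up end. I pressed the thumb plate with the shut fingertips down to its end stop, where the force rose from about 7 N to 14 N. I then released it straight up and handed in at about 8 s.

- **Cans:** the last depth profile put can 1 against the lip (feeder x about -0.10). Can 2 is at the stop (about -0.005) and can 3 behind it (about 0.06), each within a few millimetres of its given place.
- **Lever:** the plate measured z 0.145 m against 0.143 m at rest, so it has sprung back.
- **Surroundings:** the short feeder, jar, pot and loose cans beside the tall feeder look unchanged in the final close-up pictures. A picture comparison of the whole side view showed changes only at the arm and the tall feeder.
- **Slight deviations:** the first press stopped just short of the end stop, so can 1 rolled out before the lever was fully down. The tip slid about 2 mm sideways on the plate while pressing, with no effect. No check disagreed.

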